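# Set out the sample jars in order of size

## Robot

A 7-joint arm with a two-finger parallel gripper is mounted at the origin on the work surface. World frame = base frame: x ahead of the robot, y to its left, z up, the work surface at z = 0. Lengths are in m, angles in degrees, forces in N, time in s.
With the tool pointing down it reaches from about 0.425 to 0.875 m from the base axis. Payload 4.7 kg.
Tool frame: the origin (TCP) lies midway between the tips of the shut fingers; the grasp point (between the pads) lies 19 mm behind it; z points along the fingers, y is the direction in which the jaws open and shut (so a half turn about z gives the same grasp; the last joint's range is limited). The gripper opens to 85 mm and grips with 20 to 120 N. Pads are 22 mm wide; open, the fingers measure 114 mm over their backs; the gripper's body (76 mm by 85 mm) begins 54 mm behind the grasp point. The pads swing forward as they close: fully open they stand 13 mm farther back than shut.
Start: joints at [-70.353, 18.392, -4.016, 83.108, 1.295, 78.541, -3.26], TCP at [0.21, 0.615, 0.205] pointing down, gripper open.
Joint ranges: [-163.93, 163.93], [-17.29, 119.83], [-79.2, 71.16], [3.27, 140.29], [-89.18, 269.18], [5.43, 117.66], [-154.24, 154.24]. Speed limits (degrees/s): [147.25, 147.25, 180, 180, 180, 180, 180].

## Interface

Orientations are given as [roll, pitch, yaw] about the fixed x, y, z axes, in that order (R = Rz(yaw) Ry(pitch) Rx(roll)).
In Python, from station import readout, vision, workorder gives the robot as it stands.
- The arm moves only by the shell command python3 -m handwheel 'ROWS' [FORCE]. ROWS is JSON, a list of rows, each an object of numbers: "x", "y", "z": the shift along the tool's x, y, z in m; "roll": the turn about the tool's z in rad; "grip": the opening in per cent of the stroke, from 0 (shut) to 100 (fully open). In form: [{"x": .., "y": .., "z": .., "roll": .., "grip": ..}, ...]. A call has 1 to 10 rows; each row shifts and turns the commanded pose from where the row before left it, along the tool's axes as they then stand; what a row does not reach is not made up. A row lasts 1/12 s, in which the tool goes at most 41.7 mm and 7.16 degrees, less where a joint would pass 70% of its speed; a pose out of reach is approached as far as the arm can. A call with a gripper value outside its range is refused whole. The fingers move at their own pace and stop on an object; FORCE is the grip in N (left out, the last holds). Time passes only in rows, so rows that do not move let the fingers close. It gives the time, the measured TCP pose, the force and the opening at its end, in the units of the state.
- readout.sense(): the state, without advancing time (a new reading comes with each control period).
- vision.capture(name): name is "scene" or "top" or "wrist"; returns a dict with "image" (480x640x3 uint8, red, green, blue), "z_map" (480x640 float32, m along the optical axis (not along the pixel's ray), 0 where there is no reading), "vertical_fov" (degrees; the focal length in pixels is half the picture's height over the tangent of half this angle, whatever the lens; pixels are square), "cx", "cy" (the principal point, pixels), "eye" and "attitude" of the camera in the world. Camera axes: x right, y up, looking along -z (the intrinsics and any distortion apply to the point x, -y, -z); pixel columns grow to the right and rows downward; lengths in m; the calibration is good to about 2 mm. The wrist camera is an equidistant fisheye: a pixel r from the principal point sees the ray r / f radians off the axis. A picture is of the moment at which its call begins.
- workorder.finish_job(): hands the job in, once; it reports no verdict.
The state is a dict: "t": time; "joints": joint angles; "joint_vel": joint speeds; "effort": joint torques, N m; "eef_pos": TCP position; "eef_rot": TCP orientation; "wrist_force": force on the tool from outside, world axes, zero at the start; "moment": the same for the moment, N m; "gripper_width": finger opening in m.
Only numpy, scipy, OpenCV 4.12 (cv2) and the standard library are available. Lean on these libraries where they do the work, as an engineer would, in place of code of your own. Each camera call takes 0.05 s, during which the arm holds its last target.

## Task

Stand the four amber sample jars upright on the blue marks of the white strip in order of size, one jar centred on each mark, with the smallest next to the red end block and the largest at the grey end. Leave the steel tumbler standing where it is.

Things in the scene. Friction and masses are not known exactly. Their poses are not given: they have to be found in the camera images.
- jar1_mid (a point): The smallest of four upright round amber-glass sample jars with white screw lids and a blank paper band: 32 mm in diameter, 52 mm tall with its lid (lid 30 mm across, top quarter of the height). Loose. The point is the centre of the jar, half-way up (26 mm above its underside); z up along the jar.
- jar2_mid (a point): The second smallest of four upright round amber-glass sample jars with white screw lids and a blank paper band: 41 mm in diameter, 68 mm tall with its lid (lid 38 mm across, top quarter of the height). Loose. The point is the centre of the jar, half-way up (34 mm above its underside); z up along the jar.
- jar3_mid (a point): The second largest of four upright round amber-glass sample jars with white screw lids and a blank paper band: 50 mm in diameter, 84 mm tall with its lid (lid 46 mm across, top quarter of the height). Loose. The point is the centre of the jar, half-way up (42 mm above its underside); z up along the jar.
- jar4_mid (a point): The largest of four upright round amber-glass sample jars with white screw lids and a blank paper band: 59 mm in diameter, 100 mm tall with its lid (lid 55 mm across, top quarter of the height). Loose. The point is the centre of the jar, half-way up (50 mm above its underside); z up along the jar.
- mark_a: One of four flat blue disc marks, 68 mm across, in a straight row 100 mm apart centre to centre, printed on a fixed white strip (460 x 76 mm, 8 mm thick). This is mark number 1 in the row, counted from the left seen from the robot. Origin: centre of the disc, on the strip's upper face, 8 mm above the bench; x across the strip (away from the robot), y along the row to the left, z up.
- mark_b: One of four flat blue disc marks, 68 mm across, in a straight row 100 mm apart centre to centre, printed on a fixed white strip (460 x 76 mm, 8 mm thick). This is mark number 2 in the row, counted from the left seen from the robot. Origin: centre of the disc, on the strip's upper face, 8 mm above the bench; x across the strip (away from the robot), y along the row to the left, z up.
- mark_c: One of four flat blue disc marks, 68 mm across, in a straight row 100 mm apart centre to centre, printed on a fixed white strip (460 x 76 mm, 8 mm thick). This is mark number 3 in the row, counted from the left seen from the robot. Origin: centre of the disc, on the strip's upper face, 8 mm above the bench; x across the strip (away from the robot), y along the row to the left, z up.
- mark_d: One of four flat blue disc marks, 68 mm across, in a straight row 100 mm apart centre to centre, printed on a fixed white strip (460 x 76 mm, 8 mm thick). This is mark number 4 in the row, counted from the left seen from the robot. Origin: centre of the disc, on the strip's upper face, 8 mm above the bench; x across the strip (away from the robot), y along the row to the left, z up.
- red_end: Fixed red block, 76 x 18 mm and 22 mm high, across one end of the white strip, 70 mm from the centre of the nearest mark; either end in different starts. The other end has a like block in grey. Origin: centre of its underside, on the strip.
- tumbler_mid (a point): Closed grey steel drinks tumbler, 68 mm across, 150 mm tall, standing on the bench at the right of the strip, clear of it. Loose bystander. The point is half-way up. (Also on the bench, clear of the work: a blue cup 105 mm tall at the left, a low black computer mouse at the near right.)

How it is judged (in metres and radians):
At the end, for the whole second after the job is handed in: Counted from the red end block, the smallest, second smallest, second largest and largest jar stand on the first to fourth mark, each within 14 mm of its mark's centre, upright within 0.1 rad, resting on the strip (height within 5 mm), released and at rest (((horizontal distance between red_end and mark_a below 0.1 m and horizontal distance between jar1_mid and mark_a below 0.014 m and horizontal distance between jar2_mid and mark_b below 0.014 m and horizontal distance between jar3_mid and mark_c below 0.014 m and horizontal distance between jar4_mid and mark_d below 0.014 m) or (horizontal distance between red_end and mark_d below 0.1 m and horizontal distance between jar1_mid and mark_d below 0.014 m and horizontal distance between jar2_mid and mark_c below 0.014 m and horizontal distance between jar3_mid and mark_b below 0.014 m and horizontal distance between jar4_mid and mark_a below 0.014 m)) and angle between each of jar1_mid, jar2_mid, jar3_mid, jar4_mid's own z axis and vertical below 0.1 rad and height (world z) of jar1_mid between 0.029 and 0.039 m and linear speed of each of jar1, jar2, jar3, jar4 below 0.02 m/s and height (world z) of jar2_mid between 0.037 and 0.047 m and height (world z) of jar3_mid between 0.045 and 0.055 m and height (world z) of jar4_mid between 0.053 and 0.063 m); the robot touches nothing.
It fails at once if the tumbler is knocked or shifted by more than 30 mm (distance of tumbler_mid from where it was at the start of the episode above 0.03 m).
It also fails if it takes over 128 s, if anything falls off the work surface, if the arm or the gripper's body presses on something with over 40 N, if the wrist force passes 120 N, or if a joint passes its speed limit or range.

## Working session

There is one attempt and no reset: what is moved stays moved. The work goes in short steps, Python scripts to look and compute and a shell command to move; the robot and the scene stay as the last step left them, time stands still between calls to the robot, and variables do not carry over. Pictures are saved under pics/ and viewed, and the job is handed in when it is done.

```bash
ls; mkdir -p pics; python3 - <<'E'
from station import readout, vision
import cv2,numpy as np
print(readout.sense())
for n in ["scene","top","wrist"]:
    c=vision.capture(n)
    cv2.imwrite(f"pics/{n}0.png",c["image"][:,:,::-1])
    print(n,{k:v for k,v in c.items() if k not in("image","z_map")})
    np.save(f"{n}0.npy",c["z_map"])
E
```

```text
pics
{'t': 0.0, 'joints': array([-70.35302502,  18.43720032,  -4.01439675,  83.1784033 ,
         1.29501831,  78.54073325,  -3.25837075]), 'joint_vel': array([-0.06297184, -0.03399244,  0.07695543, -0.11521101,  0.02292784,
        0.023304  , -0.01067611]), 'effort': array([-6.97225696e-04, -4.93589079e+01, -3.82511867e-01, -3.14327252e+01,
        1.28993142e-02,  1.15097902e-02, -1.95373514e-05]), 'eef_pos': array([0.20975635, 0.61457366, 0.2034138 ]), 'eef_rot': array([-1.79888908e+02,  6.34330639e-03,  1.61163414e+02]), 'wrist_force': array([-0.30888218,  0.20091953,  0.14359779]), 'moment': array([-0.00912421,  0.05618606, -0.0077774 ]), 'gripper_width': 0.08539159324678537}
scene {'vertical_fov': 49.17706187005486, 'cx': 330.1945713131698, 'cy': 233.22713271827453, 'eye': array([0.93997292, 0.39864997, 0.94169836]), 'attitude': array([ 35.74114636,   0.66451753, 140.03925243])}
top {'vertical_fov': 43.54777527002301, 'cx': 311.211739212218, 'cy': 235.3304561227447, 'eye': array([ 0.47380944, -0.11151248,  1.15104237]), 'attitude': array([  3.21957888,   1.86733893, -90.78954456])}
wrist {'vertical_fov': 65.70646984690485, 'cx': 319.82548783828713, 'cy': 236.62058401221884, 'eye': array([0.13620271, 0.63997308, 0.37300618]), 'attitude': array([-17.63511716,   0.07737827,  71.20340918])}
```

View pics/scene0.png

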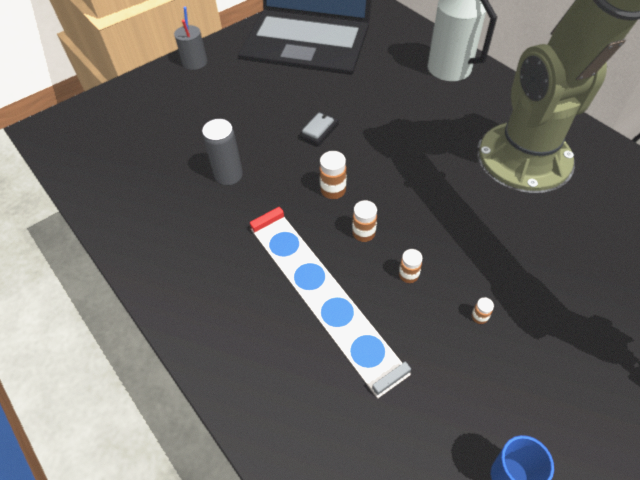

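View pics/top0.png

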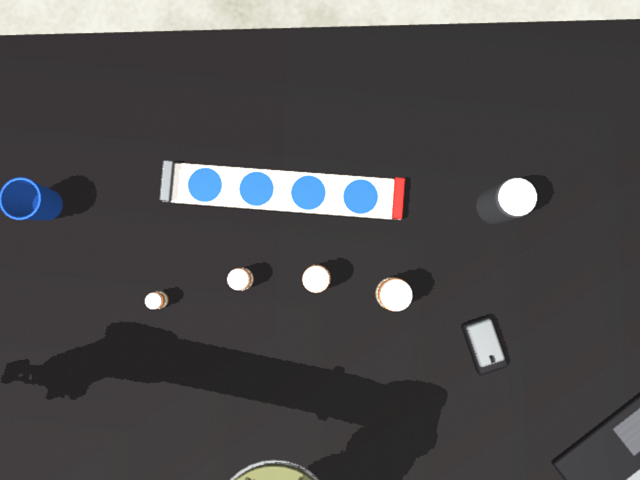

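View pics/wrist0.png

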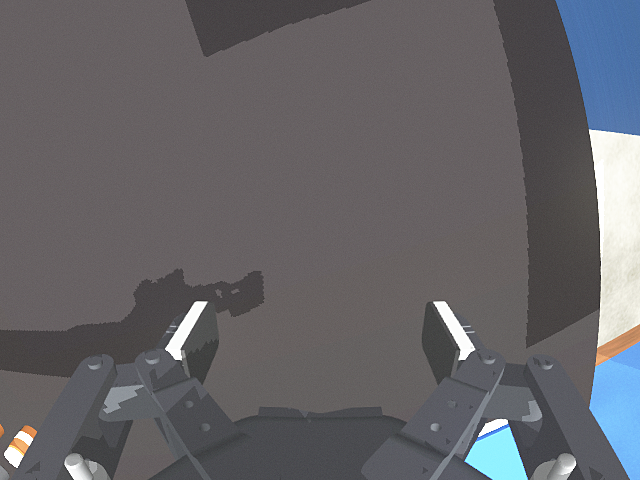

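The top view shows the red block at the right (col 399) and the grey one at the left (167). The marks are at cols 205, 256, 308 and 360, row ~190. The jars run from smallest to largest, left to right, at cols 155, 240, 316 and 394. The tumbler is at (515,197). So jar1 goes to mark_d (right) and jar4 to mark_a (left). Next I'll measure.

```bash
cat > h.py <<'E'
import numpy as np,cv2
from scipy.spatial.transform import Rotation as R
from station import vision,readout
def cap(n,save=None):
    c=vision.capture(n)
    if save: cv2.imwrite(f"pics/{save}.png",c["image"][:,:,::-1])
    c["f"]=240/np.tan(np.radians(c["vertical_fov"]/2)); c["R"]=R.from_euler("xyz",c["attitude"],degrees=True).as_matrix()
    c["fish"]=n=="wrist"; return c
def ray(c,u,v):
    a=np.array([(u-c["cx"]),-(v-c["cy"])],float)/c["f"]
    if c["fish"]:
        r=np.linalg.norm(a); d=np.array([*(a/r*np.sin(r)),-np.cos(r)])
    else: d=np.array([*a,-1.])
    d=c["R"]@d; return d/np.linalg.norm(d)
def onplane(c,u,v,z):
    d=ray(c,u,v); return c["eye"]+d*(z-c["eye"][2])/d[2]
def tri(c1,p1,c2,p2):
    d1,d2=ray(c1,*p1),ray(c2,*p2)
    s=np.linalg.lstsq(np.c_[d1,-d2],c2["eye"]-c1["eye"],rcond=None)[0]
    a,b=c1["eye"]+s[0]*d1,c2["eye"]+s[1]*d2
    return (a+b)/2,np.linalg.norm(a-b)
def blobs(m,amin,amax):
    n,l,s,ce=cv2.connectedComponentsWithStats(m.astype(np.uint8))
    return [(ce[i],s[i],l==i) for i in range(1,n) if amin<s[i,4]<amax]
def pts(c,mask):  # depth points
    v,u=np.nonzero(mask&(c["z_map"]>0)); z=c["z_map"][v,u]
    p=np.c_[(u-c["cx"])/c["f"]*z,-(v-c["cy"])/c["f"]*z,-z]
    return p@c["R"].T+c["eye"]
def masks(c):
    h=cv2.cvtColor(c["image"],cv2.COLOR_RGB2HSV); H,S,V=h[...,0],h[...,1],h[...,2]
    return dict(blue=(H>100)&(H<118)&(S>120)&(V>120),white=(S<70)&(V>170),amber=(H<18)&(S>90)&(V>60),red=((H<5)|(H>174))&(S>150)&(V>120))
E
python3 - <<'E'
from h import *
t=cap("top");s=cap("scene")
mt,ms=masks(t),masks(s)
for nm,c,m in(("top",t,mt),("scene",s,ms)):
    for k,a in(("blue",300),("white",80),("red",100)):
        for ce,st,l in blobs(m[k],a,6000):
            P=pts(c,l)
            hi=np.percentile(P[:,2],90); T=P[P[:,2]>hi-.006]
            print(nm,k,ce.round(1),st.tolist(),"topz %.4f"%np.median(T[:,2]),"xy",((T[:,:2].max(0)+T[:,:2].min(0))/2).round(4),T[:,:2].mean(0).round(4))
E
```

```text
top blue [204.4 184.4] [188, 168, 33, 33, 856] topz 0.0085 xy [0.6409 0.13  ] [0.64   0.1293]
top blue [256.  188.2] [240, 172, 33, 33, 865] topz 0.0087 xy [0.6315 0.0296] [0.6308 0.0296]
top blue [ 24.1 198.6] [0, 177, 60, 43, 1455] topz 0.1044 xy [0.6068 0.4385] [0.608  0.4408]
top blue [308.  192.2] [292, 176, 33, 33, 872] topz 0.0089 xy [ 0.6218 -0.0701] [ 0.6213 -0.0703]
top blue [360.1 196.1] [344, 180, 33, 33, 881] topz 0.0089 xy [ 0.6123 -0.1693] [ 0.6121 -0.1695]
top white [165.7 180.3] [160, 161, 12, 40, 322] topz 0.0300 xy [0.6458 0.1988] [0.646  0.1986]
top white [283.1 190.4] [171, 163, 223, 56, 5301] topz 0.0081 xy [ 0.6261 -0.0198] [ 0.6249 -0.0231]
top white [517.1 196.6] [498, 178, 39, 38, 1171] topz 0.1500 xy [ 0.5889 -0.4226] [ 0.5892 -0.4223]
top white [315.3 278.8] [302, 265, 27, 28, 574] topz 0.0838 xy [ 0.4576 -0.084 ] [ 0.4569 -0.0844]
top white [237.6 279. ] [227, 268, 22, 23, 372] topz 0.0680 xy [0.4583 0.0565] [0.4582 0.0565]
top white [394.6 294.5] [376, 278, 36, 33, 877] topz 0.0999 xy [ 0.4274 -0.2239] [ 0.4275 -0.224 ]
top white [152.9 300.5] [145, 293,
[... 2424 characters left out ...]
4572 -0.0795]
scene white [333.6 308.1] [254, 217, 156, 175, 4634] topz 0.0085 xy [ 0.6251 -0.0106] [0.6296 0.0185]
scene white [365.6 231.8] [354, 225, 22, 12, 126] topz 0.0397 xy [ 0.4641 -0.0671] [ 0.4671 -0.0623]
scene white [412.1 258.2] [403, 249, 19, 20, 305] topz 0.0679 xy [0.4565 0.061 ] [0.4585 0.0614]
scene white [410.9 275. ] [401, 269, 20, 11, 92] topz 0.0337 xy [0.4641 0.0693] [0.4671 0.0749]
scene white [485. 305.] [477, 297, 17, 17, 211] topz 0.0524 xy [0.4205 0.22  ] [0.4207 0.2205]
scene white [392.6 385.4] [376, 373, 34, 25, 107] topz 0.0151 xy [0.6472 0.2099] [0.646  0.2108]
scene red [266.6 219.3] [250, 207, 34, 24, 242] topz 0.0287 xy [ 0.6046 -0.2355] [ 0.6065 -0.2336]
```

```bash
python3 - <<'E'
from h import *
t=cap("top");s=cap("scene")
for n,a,b in(("a",(204.4,184.4),(367.2,350.9)),("b",(256,188.2),(336.9,311.7)),("c",(308,192.2),(309.2,276.2)),("d",(360.1,196.1),(283.8,243.7))):
    print(n,*[x.round(4) for x in tri(t,a,s,b)])
# lid top faces: depth-top pixels centroid in each view
for n,x,y,z in(("j1",.4206,.218,.052),("j2",.458,.059,.068),("j3",.457,-.082,.084),("j4",.4275,-.2215,.1)):
    ps=[]
    for c in(t,s):
        for ce,st,l in blobs(masks(c)["white"],80,6000):
            P=pts(c,l)
            if len(P)<len(np.nonzero(l)[0])*.9: continue
            k=np.percentile(P[:,2],90)-.005
            if np.hypot(*(np.median(P[P[:,2]>k][:,:2],0)-[x,y]))<.012 and abs(np.median(P[P[:,2]>k][:,2])-z)<.01:
                v,u=np.nonzero(l&(c["z_map"]>0)); g=P[:,2]>k; ps.append((u[g].mean(),v[g].mean()))
    print(n,*[q.round(4) for q in tri(t,ps[0],s,ps[1])])
E
python3 -m handwheel '[{"roll":0.124,"grip":100},{"roll":0.124},{"roll":0.124},{"roll":0.124},{"roll":0.124},{"roll":0.124},{"roll":0.124},{"roll":0.124},{"roll":0.124},{"roll":0.124}]' 30
```

```text
a [0.6396 0.1305 0.0066] 0.0022
b [0.6301 0.0307 0.007 ] 0.0026
c [ 0.6207 -0.0692  0.0064] 0.0026
d [ 0.6114 -0.1688  0.0066] 0.0024
j1 [0.4191 0.2185 0.0474] 0.0033
j2 [0.4567 0.0584 0.0628] 0.0034
j3 [ 0.4556 -0.0832  0.0794] 0.0033
j4 [ 0.426  -0.2233  0.0951] 0.0039validation failed for argument at $[0]...
```

The ray triangulation agrees with depth to a few mm: marks at z≈7 mm, and lid tops about 4 mm low because part of the lid rim is included. The rows seem to need every field.

```bash
python3 -m handwheel '[{"x":0,"y":0,"z":0,"roll":0.124,"grip":100},{"x":0,"y":0,"z":0,"roll":0.124,"grip":100},{"x":0,"y":0,"z":0,"roll":0.124,"grip":100},{"x":0,"y":0,"z":0,"roll":0.124,"grip":100},{"x":0,"y":0,"z":0,"roll":0.124,"grip":100},{"x":0,"y":0,"z":0,"roll":0.124,"grip":100},{"x":0,"y":0,"z":0,"roll":0.124,"grip":100},{"x":0,"y":0,"z":0,"roll":0.124,"grip":100},{"x":0,"y":0,"z":0,"roll":0.124,"grip":100},{"x":0,"y":0,"z":0,"roll":0.124,"grip":100}]' 30
```

```text
t: 1.18
eef_pos: [0.2099, 0.6152, 0.2045]
eef_rot: [180.0, 0.0, 89.8]
wrist_force: [0.5, -0.9, -0.1]
gripper_width: 0.0855
```

```bash
for i in 1; do python3 -m handwheel '[{"x":-0.02,"y":0.0105,"z":0,"roll":0,"grip":100},{"x":-0.02,"y":0.0105,"z":0,"roll":0,"grip":100},{"x":-0.02,"y":0.0105,"z":0,"roll":0,"grip":100},{"x":-0.02,"y":0.0105,"z":0,"roll":0,"grip":100},{"x":-0.02,"y":0.0105,"z":0,"roll":0,"grip":100},{"x":-0.02,"y":0.0105,"z":0,"roll":0,"grip":100},{"x":-0.02,"y":0.0105,"z":0,"roll":0,"grip":100},{"x":-0.02,"y":0.0105,"z":0,"roll":0,"grip":100},{"x":-0.02,"y":0.0105,"z":0,"roll":0,"grip":100},{"x":-0.02,"y":0.0105,"z":0,"roll":0,"grip":100}]'; done
python3 -m handwheel '[{"x":-0.02,"y":0.0105,"z":0,"roll":0,"grip":100},{"x":-0.02,"y":0.0105,"z":0,"roll":0,"grip":100},{"x":-0.02,"y":0.0105,"z":0,"roll":0,"grip":100},{"x":-0.02,"y":0.0105,"z":0,"roll":0,"grip":100},{"x":-0.02,"y":0.0105,"z":0,"roll":0,"grip":100},{"x":-0.02,"y":0.0105,"z":0,"roll":0,"grip":100},{"x":-0.02,"y":0.0105,"z":0,"roll":0,"grip":100},{"x":-0.02,"y":0.0105,"z":0,"roll":0,"grip":100},{"x":-0.02,"y":0.0105,"z":0,"roll":0,"grip":100},{"x":0,"y":0,"z":0,"roll":0,"grip":100}]'
python3 - <<'E'
from h import *
w=cap("wrist","w1"); print(readout.sense()["eef_pos"],w["eye"],w["attitude"])
E
```

```text
t: 2.02
eef_pos: [0.3157, 0.4144, 0.2047]
eef_rot: [180.0, -0.0, 90.1]
wrist_force: [0.6, 0.7, 0.7]
gripper_width: 0.0858
t: 2.85
eef_pos: [0.4127, 0.2309, 0.2049]
eef_rot: [179.9, 0.1, 89.7]
wrist_force: [0.3, -0.3, 0.4]
gripper_width: 0.0853
[0.4114433  0.23337293 0.20488598] [0.41258713 0.30853632 0.3743649 ] [-17.66046197  -0.08759074  -0.24771543]
```

View pics/w1.png

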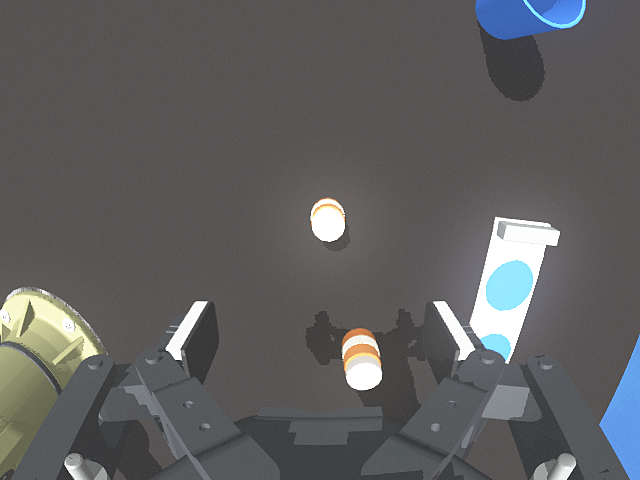

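The wrist view shows jar1's lid at about (328,220), jar2 at (362,370) and the strip at right. I'll use it to refine jar1.

```bash
python3 - <<'E'
from h import *
for k in range(2):
    w=cap("wrist"); 
    m=masks(w)["white"]; m[260:]=0; m[:,:250]=0; m[:,400:]=0
    for ce,st,l in blobs(m,150,5000): print(ce,st,onplane(w,*ce,.052).round(4))
    print(readout.sense()["eef_pos"].round(4),readout.sense()["t"])
E
```

```text
[328.94084507 223.95492958] [ 312  202   35   42 1065] [0.4195 0.2206 0.052 ]
[0.4105 0.2351 0.2048] 2.95
[329.93396226 225.90471698] [ 313  204   35   42 1060] [0.4194 0.2206 0.052 ]
[0.4099 0.2361 0.2047] 3.0
```

```bash
python3 -m handwheel '[{"x":-0.0085,"y":0.005,"z":0,"roll":0,"grip":100},{"x":-0.0085,"y":0.005,"z":0.024,"roll":0,"grip":100},{"x":0,"y":0,"z":0.024,"roll":0,"grip":100},{"x":0,"y":0,"z":0.024,"roll":0,"grip":100},{"x":0,"y":0,"z":0.024,"roll":0,"grip":100},{"x":0,"y":0,"z":0.024,"roll":0,"grip":100},{"x":0,"y":0,"z":0.024,"roll":0,"grip":100},{"x":0,"y":0,"z":0.024,"roll":0,"grip":100},{"x":0,"y":0,"z":0.012,"roll":0,"grip":100},{"x":0,"y":0,"z":0.012,"roll":0,"grip":100}]'
python3 -m handwheel '[{"x":0,"y":0,"z":0,"roll":0,"grip":100},{"x":0,"y":0,"z":0,"roll":0,"grip":100}]'
python3 - <<'E'
from h import *
w=cap("wrist","w2")
E
```

```text
t: 3.83
eef_pos: [0.4193, 0.2185, 0.011]
eef_rot: [-179.9, 0.1, 90.2]
wrist_force: [-0.3, 0.0, 0.2]
gripper_width: 0.0853
t: 4.0
eef_pos: [0.4197, 0.2186, 0.0122]
eef_rot: [-179.9, 0.1, 90.2]
wrist_force: [0.4, -1.4, 0.0]
gripper_width: 0.0852
```

View pics/w2.png

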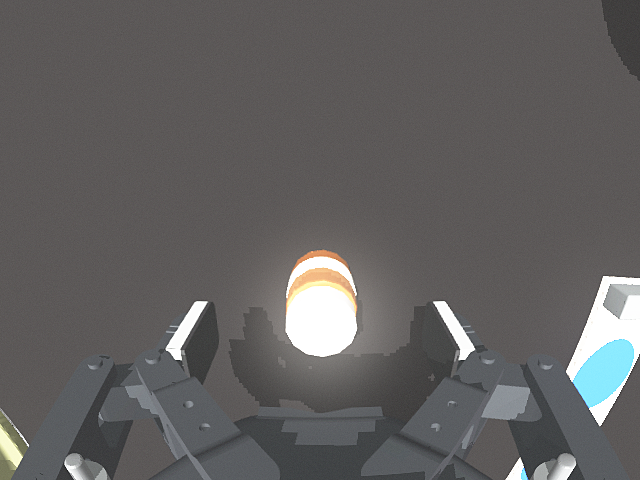

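The jar (lid at 321,320) is centred between the pads. Closing.

```bash
python3 -m handwheel '[{"x":0,"y":0,"z":0,"roll":0,"grip":0},{"x":0,"y":0,"z":0,"roll":0,"grip":0},{"x":0,"y":0,"z":0,"roll":0,"grip":0},{"x":0,"y":0,"z":0,"roll":0,"grip":0},{"x":0,"y":0,"z":0,"roll":0,"grip":0},{"x":0,"y":0,"z":0,"roll":0,"grip":0},{"x":0,"y":0,"z":0,"roll":0,"grip":0},{"x":0,"y":0,"z":0,"roll":0,"grip":0}]' 35
python3 -m handwheel '[{"x":0,"y":0,"z":0,"roll":0,"grip":0},{"x":0,"y":0,"z":0,"roll":0,"grip":0}]'
```

```text
t: 4.72
eef_pos: [0.4205, 0.2189, 0.0131]
eef_rot: [180.0, -0.0, 90.1]
wrist_force: [-1.1, -0.6, 5.9]
gripper_width: 0.0281
t: 4.88
eef_pos: [0.4205, 0.2189, 0.0131]
eef_rot: [180.0, -0.0, 90.1]
wrist_force: [-2.4, -0.1, 6.1]
gripper_width: 0.0277
```

```bash
python3 - <<'E'
from h import *
w=cap("wrist","w3"); print(readout.sense())
E
```

```text
{'t': 4.9333, 'joints': array([-53.80031394,   8.25219177,  24.58462934, 120.18905123,
        -4.35174527,  52.34042232, -26.66511202]), 'joint_vel': array([-0.02826473,  0.00070226,  0.04648679,  0.02772443,  0.06311214,
        0.00443017,  0.02739792]), 'effort': array([ 7.69262714e-02, -2.81625509e+01,  1.74584068e+00, -2.40009069e+01,
        4.11577011e-02, -5.51404227e-01,  3.46997411e-03]), 'eef_pos': array([0.42050025, 0.21890252, 0.01313354]), 'eef_rot': array([ 1.79977387e+02, -3.61557327e-02,  9.01156777e+01]), 'wrist_force': array([-1.32495947, -0.69919135,  5.54077762]), 'moment': array([-0.15523895,  0.34795025,  0.01126847]), 'gripper_width': 0.0277831719698328}
```

View pics/w3.png

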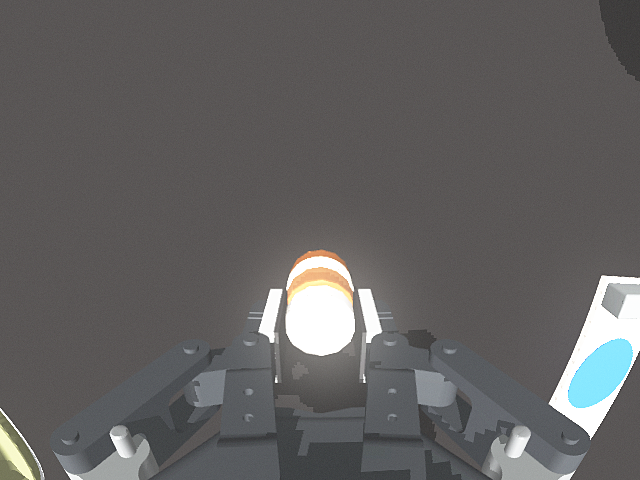

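```bash
python3 -m handwheel '[{"x":0,"y":0,"z":-0.01,"roll":0,"grip":0},{"x":0,"y":0,"z":-0.015,"roll":0,"grip":0},{"x":0,"y":0,"z":-0.02,"roll":0,"grip":0},{"x":0,"y":0,"z":-0.02,"roll":0,"grip":0},{"x":0,"y":0,"z":-0.02,"roll":0,"grip":0},{"x":0,"y":0,"z":-0.02,"roll":0,"grip":0},{"x":0,"y":0,"z":-0.02,"roll":0,"grip":0},{"x":0,"y":0,"z":-0.02,"roll":0,"grip":0},{"x":0,"y":0,"z":-0.02,"roll":0,"grip":0},{"x":0,"y":0,"z":0,"roll":0,"grip":0}]'
python3 - <<'E'
from h import *
w=cap("wrist","w4"); s=cap("scene","s4")
E
```

```text
t: 5.77
eef_pos: [0.4224, 0.2197, 0.1819]
eef_rot: [179.7, -0.3, 90.1]
wrist_force: [1.0, 0.0, -0.2]
gripper_width: 0.0279
```

View pics/w4.png

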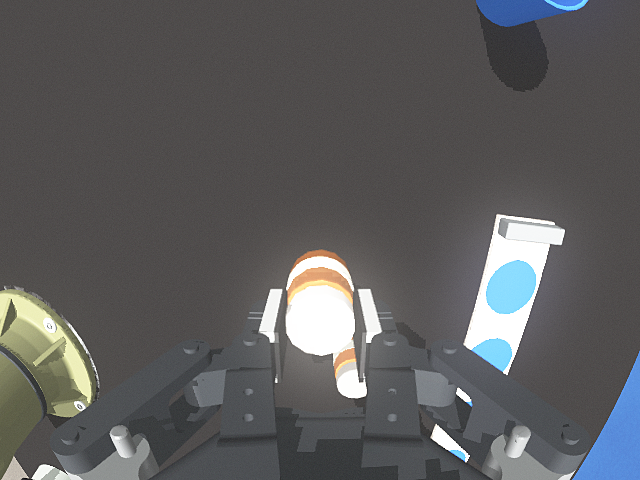

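View pics/s4.png

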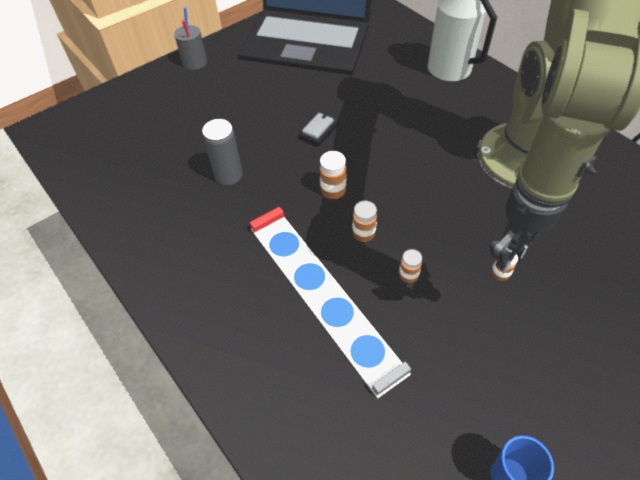

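Jar1 is held in both views. Carrying it to mark_d.

```bash
python3 -m handwheel '[{"x":-0.0122,"y":0.006,"z":0,"roll":0,"grip":0},{"x":-0.0242,"y":0.012,"z":0,"roll":0,"grip":0},{"x":-0.0242,"y":0.012,"z":0,"roll":0,"grip":0},{"x":-0.0242,"y":0.012,"z":0,"roll":0,"grip":0},{"x":-0.0242,"y":0.012,"z":0,"roll":0,"grip":0},{"x":-0.0242,"y":0.012,"z":0,"roll":0,"grip":0},{"x":-0.0242,"y":0.012,"z":0,"roll":0,"grip":0},{"x":-0.0242,"y":0.012,"z":0,"roll":0,"grip":0},{"x":-0.0242,"y":0.012,"z":0,"roll":0,"grip":0},{"x":-0.0242,"y":0.012,"z":0,"roll":0,"grip":0}]'
python3 -m handwheel '[{"x":-0.0242,"y":0.012,"z":0,"roll":0,"grip":0},{"x":-0.0242,"y":0.012,"z":0,"roll":0,"grip":0},{"x":-0.0242,"y":0.012,"z":0,"roll":0,"grip":0},{"x":-0.0242,"y":0.012,"z":0,"roll":0,"grip":0},{"x":-0.0242,"y":0.012,"z":0,"roll":0,"grip":0},{"x":-0.0242,"y":0.012,"z":0,"roll":0,"grip":0},{"x":-0.0122,"y":0.006,"z":0,"roll":0,"grip":0},{"x":0,"y":0,"z":0,"roll":0,"grip":0},{"x":0,"y":0,"z":0,"roll":0,"grip":0},{"x":0,"y":0,"z":0,"roll":0,"grip":0}]'
python3 - <<'E'
from h import *
w=cap("wrist","w5")
E
```

```text
t: 6.7
eef_pos: [0.534, -0.0125, 0.1761]
eef_rot: [-179.9, 0.0, 90.1]
wrist_force: [0.1, -0.2, -0.9]
gripper_width: 0.0279
t: 7.53
eef_pos: [0.6123, -0.1671, 0.1763]
eef_rot: [-179.9, -0.1, 90.2]
wrist_force: [0.0, 0.7, -0.2]
gripper_width: 0.0279
```

View pics/w5.png

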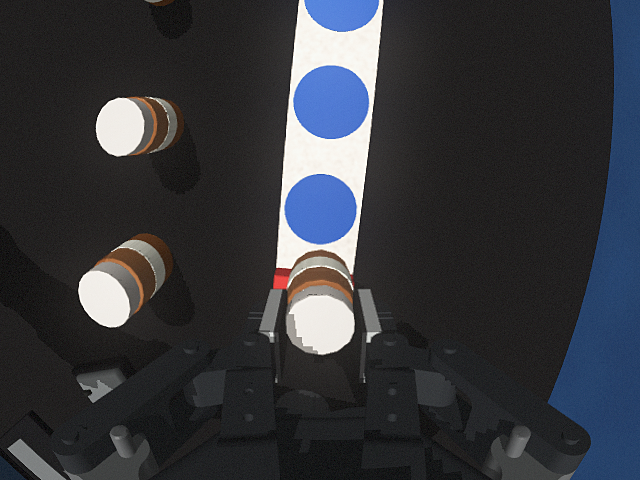

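The held jar1 (lid at 320,320) is still over the row. Mark_d is at (321,208), mark_c at (331,102), and the red block shows behind the jar. I'll check the marks from the wrist camera.

```bash
python3 - <<'E'
from h import *
w=cap("wrist")
for ce,st,l in blobs(masks(w)["blue"],1500,9000): print(ce.round(1),st.tolist(),onplane(w,*ce,.008).round(4))
print(readout.sense()["eef_pos"].round(4))
E
```

```text
[341.3  13.1] [304, 0, 74, 32, 1852] [0.6306 0.0139 0.008 ]
[330.4 102.2] [293, 66, 75, 73, 4307] [ 0.621  -0.0704  0.008 ]
[319.8 209.1] [285, 175, 71, 69, 3891] [ 0.6121 -0.1692  0.008 ]
[ 0.6127 -0.1666  0.177 ]
```

```bash
python3 -m handwheel '[{"x":-0.002,"y":-0.0005,"z":0.01,"roll":0,"grip":0},{"x":0,"y":0,"z":0.02,"roll":0,"grip":0},{"x":0,"y":0,"z":0.025,"roll":0,"grip":0},{"x":0,"y":0,"z":0.025,"roll":0,"grip":0},{"x":0,"y":0,"z":0.025,"roll":0,"grip":0},{"x":0,"y":0,"z":0.02,"roll":0,"grip":0},{"x":0,"y":0,"z":0.015,"roll":0,"grip":0},{"x":0,"y":0,"z":0.008,"roll":0,"grip":0},{"x":0,"y":0,"z":0.004,"roll":0,"grip":0},{"x":0,"y":0,"z":0,"roll":0,"grip":0}]'
python3 -m handwheel '[{"x":0,"y":0,"z":0,"roll":0,"grip":0},{"x":0,"y":0,"z":0,"roll":0,"grip":0}]'
```

```text
t: 8.47
eef_pos: [0.6124, -0.1702, 0.0252]
eef_rot: [-180.0, -0.0, 90.1]
wrist_force: [-0.2, 0.1, -0.6]
gripper_width: 0.028
t: 8.63
eef_pos: [0.6135, -0.1707, 0.0269]
eef_rot: [179.9, 0.0, 90.1]
wrist_force: [-0.7, -0.1, 0.1]
gripper_width: 0.0279
```

```bash
python3 -m handwheel '[{"x":0.001,"y":-0.001,"z":0.002,"roll":0,"grip":0},{"x":0,"y":0,"z":0.002,"roll":0,"grip":0},{"x":0,"y":0,"z":0.001,"roll":0,"grip":0},{"x":0,"y":0,"z":0,"roll":0,"grip":0},{"x":0,"y":0,"z":0,"roll":0,"grip":0},{"x":0,"y":0,"z":0,"roll":0,"grip":0}]'
```

```text
t: 9.13
eef_pos: [0.6118, -0.1693, 0.0212]
eef_rot: [180.0, -0.0, 90.1]
wrist_force: [-1.9, 0.7, 6.2]
gripper_width: 0.0283
```

```bash
python3 -m handwheel '[{"x":0,"y":0,"z":0,"roll":0,"grip":80},{"x":0,"y":0,"z":0,"roll":0,"grip":80},{"x":0,"y":0,"z":0,"roll":0,"grip":80},{"x":0,"y":0,"z":0,"roll":0,"grip":100},{"x":0,"y":0,"z":0,"roll":0,"grip":100},{"x":0,"y":0,"z":0,"roll":0,"grip":100},{"x":0,"y":0,"z":0,"roll":0,"grip":100},{"x":0,"y":0,"z":0,"roll":0,"grip":100}]'
python3 -m handwheel '[{"x":0,"y":0,"z":-0.01,"roll":0,"grip":100},{"x":0,"y":0,"z":-0.02,"roll":0,"grip":100},{"x":0,"y":0,"z":-0.03,"roll":0,"grip":100},{"x":0,"y":0,"z":-0.03,"roll":0,"grip":100},{"x":0,"y":0,"z":-0.03,"roll":0,"grip":100},{"x":0,"y":0,"z":-0.03,"roll":0,"grip":100},{"x":0,"y":0,"z":-0.03,"roll":0,"grip":100},{"x":0,"y":0,"z":0,"roll":0,"grip":100},{"x":0,"y":0,"z":0,"roll":0,"grip":100}]'
python3 - <<'E'
from h import *
w=cap("wrist","w6");s=cap("scene","s6")
E
```

```text
t: 9.8
eef_pos: [0.6115, -0.1694, 0.0205]
eef_rot: [-180.0, -0.0, 90.1]
wrist_force: [0.1, -0.9, -0.2]
gripper_width: 0.0852
t: 10.55
eef_pos: [0.6127, -0.1702, 0.2035]
eef_rot: [179.7, 0.0, 90.1]
wrist_force: [-0.8, 0.5, -0.8]
gripper_width: 0.0854
```

View pics/w6.png

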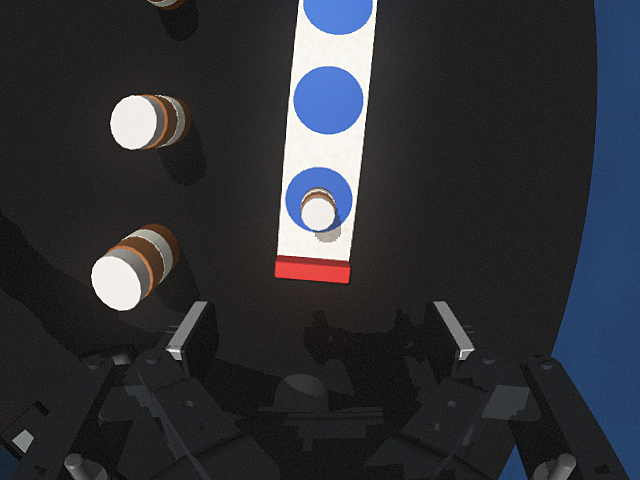

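View pics/s6.png

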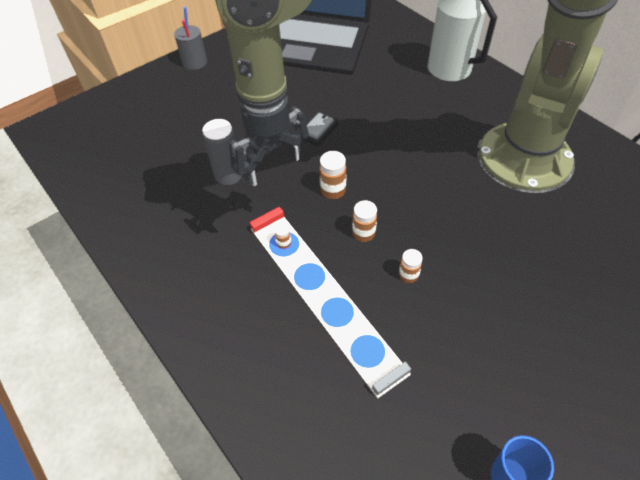

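Jar1 (lid at 319,211 in the wrist view) stands on mark_d. Moving on to jar2.

```bash
python3 -m handwheel '[{"x":0.023,"y":-0.0155,"z":0,"roll":0,"grip":100},{"x":0.023,"y":-0.0155,"z":0,"roll":0,"grip":100},{"x":0.023,"y":-0.0155,"z":0,"roll":0,"grip":100},{"x":0.023,"y":-0.0155,"z":0,"roll":0,"grip":100},{"x":0.023,"y":-0.0155,"z":0,"roll":0,"grip":100},{"x":0.023,"y":-0.0155,"z":0,"roll":0,"grip":100},{"x":0.023,"y":-0.0155,"z":0,"roll":0,"grip":100},{"x":0.023,"y":-0.0155,"z":0,"roll":0,"grip":100},{"x":0.023,"y":-0.0155,"z":0,"roll":0,"grip":100},{"x":0.023,"y":-0.0155,"z":0,"roll":0,"grip":100}]'
python3 -m handwheel '[{"x":0,"y":0,"z":0,"roll":0,"grip":100},{"x":0,"y":0,"z":0,"roll":0,"grip":100}]'
cat > wl.py <<'E'
from h import *
import sys
z=float(sys.argv[1]); x,y=map(float,sys.argv[2:4])
w=cap("wrist",sys.argv[4])
for k in ("white","blue"):
    for ce,st,l in blobs(masks(w)[k],150,9000):
        p=onplane(w,*ce,z)
        if np.hypot(*(p[:2]-[x,y]))<.04: print(k,ce.round(1),st.tolist(),p.round(4))
print(readout.sense()["eef_pos"].round(4))
E
python3 wl.py .068 .457 .0595 w7
```

```text
t: 11.48
eef_pos: [0.4541, 0.0612, 0.1993]
eef_rot: [-179.9, 0.0, 90.1]
wrist_force: [0.3, -0.2, 0.3]
gripper_width: 0.0855
t: 11.65
eef_pos: [0.4546, 0.0615, 0.1994]
eef_rot: [-179.9, 0.0, 90.3]
wrist_force: [-0.1, -0.8, 0.9]
gripper_width: 0.0854
white [321.7 193.4] [302, 187, 43, 24, 186] [0.4556 0.0808 0.068 ]
white [324.4 219.6] [302, 196, 45, 47, 1663] [0.458  0.0585 0.068 ]
[0.4554 0.0602 0.1997]
```

View pics/w7.png

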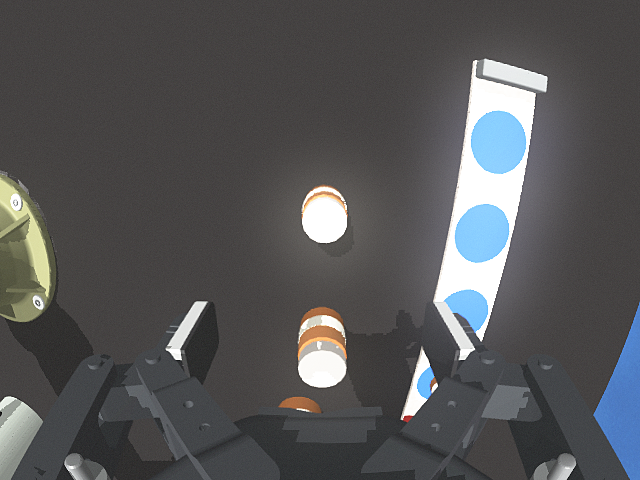

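Jar2's lid is at (324,219), which puts it at (0.458, 0.0585). Descend and grasp.

```bash
python3 -m handwheel '[{"x":-0.002,"y":0.0025,"z":0.01,"roll":0,"grip":100},{"x":0,"y":0,"z":0.024,"roll":0,"grip":100},{"x":0,"y":0,"z":0.024,"roll":0,"grip":100},{"x":0,"y":0,"z":0.024,"roll":0,"grip":100},{"x":0,"y":0,"z":0.024,"roll":0,"grip":100},{"x":0,"y":0,"z":0.024,"roll":0,"grip":100},{"x":0,"y":0,"z":0.024,"roll":0,"grip":100},{"x":0,"y":0,"z":0.02,"roll":0,"grip":100},{"x":0,"y":0,"z":0.012,"roll":0,"grip":100},{"x":0,"y":0,"z":0,"roll":0,"grip":100}]'
python3 -m handwheel '[{"x":0,"y":0,"z":0,"roll":0,"grip":100},{"x":0,"y":0,"z":0,"roll":0,"grip":0},{"x":0,"y":0,"z":0,"roll":0,"grip":0},{"x":0,"y":0,"z":0,"roll":0,"grip":0},{"x":0,"y":0,"z":0,"roll":0,"grip":0},{"x":0,"y":0,"z":0,"roll":0,"grip":0},{"x":0,"y":0,"z":0,"roll":0,"grip":0},{"x":0,"y":0,"z":0,"roll":0,"grip":0},{"x":0,"y":0,"z":0,"roll":0,"grip":0},{"x":0,"y":0,"z":0,"roll":0,"grip":0}]'
```

```text
t: 12.53
eef_pos: [0.4561, 0.0556, 0.0111]
eef_rot: [-179.7, 0.2, 90.0]
wrist_force: [-0.8, 0.0, 0.1]
gripper_width: 0.0848
t: 13.37
eef_pos: [0.4593, 0.0585, 0.0156]
eef_rot: [179.9, -0.1, 90.1]
wrist_force: [-2.0, -0.8, 6.3]
gripper_width: 0.039
```

```bash
python3 -m handwheel '[{"x":0,"y":0,"z":-0.01,"roll":0,"grip":0},{"x":0,"y":0,"z":-0.015,"roll":0,"grip":0},{"x":0,"y":0,"z":-0.02,"roll":0,"grip":0},{"x":0,"y":0,"z":-0.02,"roll":0,"grip":0},{"x":0,"y":0,"z":-0.02,"roll":0,"grip":0},{"x":0,"y":0,"z":-0.02,"roll":0,"grip":0},{"x":0,"y":0,"z":-0.02,"roll":0,"grip":0},{"x":0,"y":0,"z":-0.02,"roll":0,"grip":0},{"x":0,"y":0,"z":-0.02,"roll":0,"grip":0},{"x":0,"y":0,"z":0,"roll":0,"grip":0}]'
python3 -m handwheel '[{"x":-0.008,"y":0.01,"z":0,"roll":0,"grip":0},{"x":-0.015,"y":0.019,"z":0,"roll":0,"grip":0},{"x":-0.015,"y":0.019,"z":0,"roll":0,"grip":0},{"x":-0.015,"y":0.019,"z":0,"roll":0,"grip":0},{"x":-0.015,"y":0.019,"z":0,"roll":0,"grip":0},{"x":-0.015,"y":0.019,"z":0,"roll":0,"grip":0},{"x":-0.015,"y":0.019,"z":0,"roll":0,"grip":0},{"x":-0.015,"y":0.019,"z":0,"roll":0,"grip":0},{"x":-0.015,"y":0.019,"z":0,"roll":0,"grip":0},{"x":0,"y":0,"z":0,"roll":0,"grip":0}]'
python3 -m handwheel '[{"x":0,"y":0,"z":0,"roll":0,"grip":0},{"x":0,"y":0,"z":0,"roll":0,"grip":0}]'
python3 wl.py .008 .621 -.07 w8
```

```text
t: 14.2
eef_pos: [0.461, 0.0587, 0.1838]
eef_rot: [179.6, -0.2, 90.1]
wrist_force: [0.8, 0.5, -0.7]
gripper_width: 0.0389
t: 15.03
eef_pos: [0.6225, -0.0736, 0.1783]
eef_rot: [180.0, 0.3, 89.9]
wrist_force: [-0.5, -0.8, -0.3]
gripper_width: 0.0392
t: 15.2
eef_pos: [0.6199, -0.069, 0.1787]
eef_rot: [-179.9, -0.0, 90.1]
wrist_force: [0.5, -0.2, -1.2]
gripper_width: 0.0391
blue [321.9 206. ] [287, 172, 71, 68, 3820] [ 0.6213 -0.0692  0.008 ]
[ 0.6199 -0.0684  0.179 ]
```

View pics/w8.png

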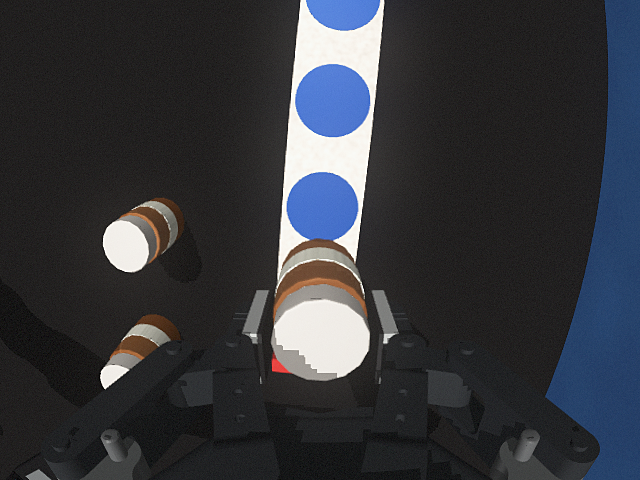

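Jar2 is held upright (lid at 321,335). Mark_c at (322,206) works out to (0.6213, -0.0692). Lowering.

```bash
python3 -m handwheel '[{"x":-0.0005,"y":0.001,"z":0.01,"roll":0,"grip":0},{"x":0,"y":0,"z":0.02,"roll":0,"grip":0},{"x":0,"y":0,"z":0.025,"roll":0,"grip":0},{"x":0,"y":0,"z":0.025,"roll":0,"grip":0},{"x":0,"y":0,"z":0.025,"roll":0,"grip":0},{"x":0,"y":0,"z":0.02,"roll":0,"grip":0},{"x":0,"y":0,"z":0.015,"roll":0,"grip":0},{"x":0,"y":0,"z":0.006,"roll":0,"grip":0},{"x":0,"y":0,"z":0.003,"roll":0,"grip":0},{"x":0,"y":0,"z":0,"roll":0,"grip":0}]'
python3 -m handwheel '[{"x":0,"y":0,"z":0,"roll":0,"grip":0},{"x":0,"y":0,"z":0,"roll":0,"grip":0},{"x":0,"y":0,"z":0.002,"roll":0,"grip":0},{"x":0,"y":0,"z":0.002,"roll":0,"grip":0},{"x":0,"y":0,"z":0.001,"roll":0,"grip":0},{"x":0,"y":0,"z":0,"roll":0,"grip":0},{"x":0,"y":0,"z":0,"roll":0,"grip":0},{"x":0,"y":0,"z":0,"roll":0,"grip":0}]'
```

```text
t: 16.08
eef_pos: [0.6215, -0.0693, 0.0303]
eef_rot: [-180.0, -0.0, 90.1]
wrist_force: [-0.4, 0.5, -1.4]
gripper_width: 0.0393
t: 16.75
eef_pos: [0.6218, -0.0699, 0.0256]
eef_rot: [180.0, -0.0, 90.1]
wrist_force: [-0.2, -0.2, -0.5]
gripper_width: 0.0391
```

```bash
python3 -m handwheel '[{"x":0,"y":0,"z":0.001,"roll":0,"grip":0},{"x":0,"y":0,"z":0.001,"roll":0,"grip":0},{"x":0,"y":0,"z":0.001,"roll":0,"grip":0},{"x":0,"y":0,"z":0,"roll":0,"grip":0},{"x":0,"y":0,"z":0,"roll":0,"grip":0}]'
```

```text
t: 17.17
eef_pos: [0.622, -0.07, 0.0237]
eef_rot: [180.0, -0.0, 90.1]
wrist_force: [-2.0, 0.8, 6.1]
gripper_width: 0.0389
```

Contact at 6 N. Release, raise, then go to jar3 at (0.457, -0.0825).

```bash
python3 -m handwheel '[{"x":0,"y":0,"z":0,"roll":0,"grip":80},{"x":0,"y":0,"z":0,"roll":0,"grip":80},{"x":0,"y":0,"z":0,"roll":0,"grip":80},{"x":0,"y":0,"z":0,"roll":0,"grip":100},{"x":0,"y":0,"z":0,"roll":0,"grip":100},{"x":0,"y":0,"z":0,"roll":0,"grip":100},{"x":0,"y":0,"z":0,"roll":0,"grip":100},{"x":0,"y":0,"z":0,"roll":0,"grip":100}]'
python3 -m handwheel '[{"x":0,"y":0,"z":-0.01,"roll":0,"grip":100},{"x":0,"y":0,"z":-0.02,"roll":0,"grip":100},{"x":0,"y":0,"z":-0.03,"roll":0,"grip":100},{"x":0,"y":0,"z":-0.03,"roll":0,"grip":100},{"x":0,"y":0,"z":-0.03,"roll":0,"grip":100},{"x":0,"y":0,"z":-0.03,"roll":0,"grip":100},{"x":0,"y":0,"z":-0.03,"roll":0,"grip":100},{"x":0,"y":0,"z":0,"roll":0,"grip":100}]'
python3 - <<'E'
from h import *
w=cap("wrist","w9")
E
python3 -m handwheel '[{"x":-0.0016,"y":-0.0205,"z":0,"roll":0,"grip":100},{"x":-0.0016,"y":-0.0205,"z":0,"roll":0,"grip":100},{"x":-0.0016,"y":-0.0205,"z":0,"roll":0,"grip":100},{"x":-0.0016,"y":-0.0205,"z":0,"roll":0,"grip":100},{"x":-0.0016,"y":-0.0205,"z":0,"roll":0,"grip":100},{"x":-0.0016,"y":-0.0205,"z":0,"roll":0,"grip":100},{"x":-0.0016,"y":-0.0205,"z":0,"roll":0,"grip":100},{"x":-0.0016,"y":-0.0205,"z":0,"roll":0,"grip":100},{"x":0,"y":0,"z":0,"roll":0,"grip":100},{"x":0,"y":0,"z":0,"roll":0,"grip":100}]'
python3 wl.py .084 .457 -.0825 w10
```

```text
t: 17.83
eef_pos: [0.6218, -0.0699, 0.0225]
eef_rot: [-180.0, -0.0, 90.1]
wrist_force: [0.1, 0.2, 0.6]
gripper_width: 0.0856
t: 18.5
eef_pos: [0.6253, -0.0711, 0.2102]
eef_rot: [179.4, -0.0, 90.1]
wrist_force: [-0.2, -0.1, 0.9]
gripper_width: 0.0853
t: 19.38
eef_pos: [0.4571, -0.0828, 0.2024]
eef_rot: [180.0, -0.1, 90.1]
wrist_force: [0.7, 0.2, -0.6]
gripper_width: 0.0855
white [319.7 221.3] [292, 194, 57, 55, 2438] [ 0.4569 -0.0836  0.084 ]
[ 0.4578 -0.0828  0.2025]
```

View pics/w9.png

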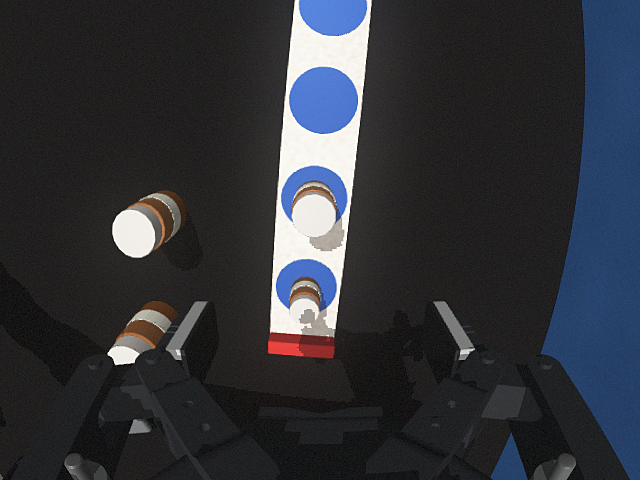

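View pics/w10.png

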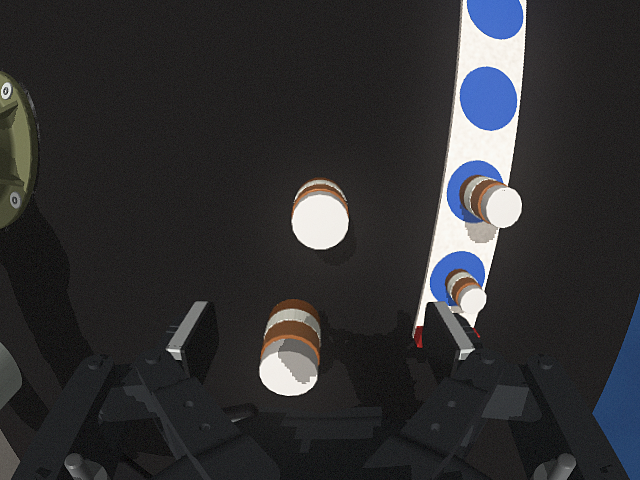

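In the first picture jar1 and jar2 stand on their marks, at (305,300) and (314,215). In the second, jar3's lid is at (320,221), straight below the gripper. Descend and grasp.

```bash
python3 -m handwheel '[{"x":-0.0005,"y":-0.0005,"z":0.0105,"roll":0,"grip":100},{"x":0,"y":0,"z":0.024,"roll":0,"grip":100},{"x":0,"y":0,"z":0.024,"roll":0,"grip":100},{"x":0,"y":0,"z":0.024,"roll":0,"grip":100},{"x":0,"y":0,"z":0.024,"roll":0,"grip":100},{"x":0,"y":0,"z":0.024,"roll":0,"grip":100},{"x":0,"y":0,"z":0.024,"roll":0,"grip":100},{"x":0,"y":0,"z":0.017,"roll":0,"grip":100},{"x":0,"y":0,"z":0.01,"roll":0,"grip":100},{"x":0,"y":0,"z":0,"roll":0,"grip":100}]'
python3 -m handwheel '[{"x":0,"y":0,"z":0,"roll":0,"grip":100},{"x":0,"y":0,"z":0,"roll":0,"grip":0},{"x":0,"y":0,"z":0,"roll":0,"grip":0},{"x":0,"y":0,"z":0,"roll":0,"grip":0},{"x":0,"y":0,"z":0,"roll":0,"grip":0},{"x":0,"y":0,"z":0,"roll":0,"grip":0},{"x":0,"y":0,"z":0,"roll":0,"grip":0},{"x":0,"y":0,"z":0,"roll":0,"grip":0},{"x":0,"y":0,"z":0,"roll":0,"grip":0},{"x":0,"y":0,"z":0,"roll":0,"grip":0}]' 45
```

```text
t: 20.27
eef_pos: [0.4553, -0.084, 0.0184]
eef_rot: [-179.7, 0.1, 90.1]
wrist_force: [-0.3, 0.1, 0.4]
gripper_width: 0.0854
t: 21.1
eef_pos: [0.4582, -0.0834, 0.0223]
eef_rot: [179.9, -0.1, 90.1]
wrist_force: [-1.0, -0.4, 5.5]
gripper_width: 0.0481
```

```bash
python3 -m handwheel '[{"x":0,"y":0,"z":-0.01,"roll":0,"grip":0},{"x":0,"y":0,"z":-0.015,"roll":0,"grip":0},{"x":0,"y":0,"z":-0.02,"roll":0,"grip":0},{"x":0,"y":0,"z":-0.02,"roll":0,"grip":0},{"x":0,"y":0,"z":-0.02,"roll":0,"grip":0},{"x":0,"y":0,"z":-0.02,"roll":0,"grip":0},{"x":0,"y":0,"z":-0.02,"roll":0,"grip":0},{"x":0,"y":0,"z":-0.02,"roll":0,"grip":0},{"x":0,"y":0,"z":-0.02,"roll":0,"grip":0},{"x":0,"y":0,"z":0,"roll":0,"grip":0}]'
python3 -m handwheel '[{"x":0.0067,"y":0.0102,"z":0,"roll":0,"grip":0},{"x":0.0133,"y":0.0203,"z":0,"roll":0,"grip":0},{"x":0.0133,"y":0.0203,"z":0,"roll":0,"grip":0},{"x":0.0133,"y":0.0203,"z":0,"roll":0,"grip":0},{"x":0.0133,"y":0.0203,"z":0,"roll":0,"grip":0},{"x":0.0133,"y":0.0203,"z":0,"roll":0,"grip":0},{"x":0.0133,"y":0.0203,"z":0,"roll":0,"grip":0},{"x":0.0133,"y":0.0203,"z":0,"roll":0,"grip":0},{"x":0.0133,"y":0.0203,"z":0,"roll":0,"grip":0},{"x":0,"y":0,"z":0,"roll":0,"grip":0}]'
python3 -m handwheel '[{"x":0,"y":0,"z":0,"roll":0,"grip":0},{"x":0,"y":0,"z":0,"roll":0,"grip":0}]'
python3 wl.py .008 .6305 .0305 w11
```

```text
t: 21.93
eef_pos: [0.4598, -0.084, 0.1904]
eef_rot: [179.6, -0.1, 90.1]
wrist_force: [1.6, -0.6, -2.1]
gripper_width: 0.0481
t: 22.77
eef_pos: [0.6321, 0.0346, 0.1843]
eef_rot: [180.0, 0.0, 90.4]
wrist_force: [-1.4, 0.6, -2.1]
gripper_width: 0.0483
t: 22.93
eef_pos: [0.6289, 0.0289, 0.1854]
eef_rot: [-179.9, 0.1, 90.1]
wrist_force: [0.0, -0.0, -2.1]
gripper_width: 0.048
blue [322.1 200.3] [288, 170, 69, 61, 3394] [0.6306 0.0325 0.008 ]
[0.6288 0.0286 0.1857]
```

View pics/w11.png

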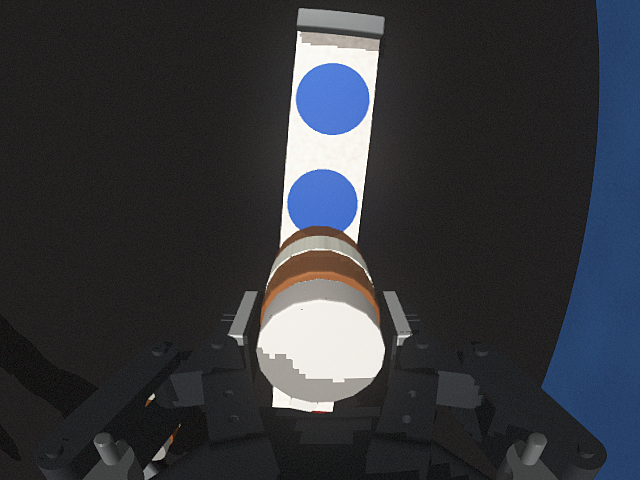

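Jar3 is held (lid at 321,340). It partly hides mark_b (322,200), so I keep the earlier fix of (0.6305, 0.0305). Lowering.

```bash
python3 -m handwheel '[{"x":0.0015,"y":0.001,"z":0.01,"roll":0,"grip":0},{"x":0,"y":0,"z":0.02,"roll":0,"grip":0},{"x":0,"y":0,"z":0.025,"roll":0,"grip":0},{"x":0,"y":0,"z":0.025,"roll":0,"grip":0},{"x":0,"y":0,"z":0.025,"roll":0,"grip":0},{"x":0,"y":0,"z":0.02,"roll":0,"grip":0},{"x":0,"y":0,"z":0.015,"roll":0,"grip":0},{"x":0,"y":0,"z":0.006,"roll":0,"grip":0},{"x":0,"y":0,"z":0.003,"roll":0,"grip":0},{"x":0,"y":0,"z":0,"roll":0,"grip":0}]'
python3 -m handwheel '[{"x":0,"y":0,"z":0,"roll":0,"grip":0},{"x":0,"y":0,"z":0,"roll":0,"grip":0},{"x":0,"y":0,"z":0.002,"roll":0,"grip":0},{"x":0,"y":0,"z":0.002,"roll":0,"grip":0},{"x":0,"y":0,"z":0.001,"roll":0,"grip":0},{"x":0,"y":0,"z":0,"roll":0,"grip":0},{"x":0,"y":0,"z":0,"roll":0,"grip":0},{"x":0,"y":0,"z":0,"roll":0,"grip":0}]'
```

```text
t: 23.82
eef_pos: [0.6304, 0.0312, 0.0369]
eef_rot: [-180.0, -0.0, 90.1]
wrist_force: [0.8, 0.2, -1.8]
gripper_width: 0.0484
t: 24.48
eef_pos: [0.6307, 0.0315, 0.032]
eef_rot: [180.0, -0.0, 90.1]
wrist_force: [0.4, -0.1, -1.2]
gripper_width: 0.048
```

```bash
python3 -m handwheel '[{"x":0,"y":0,"z":0.001,"roll":0,"grip":0},{"x":0,"y":0,"z":0.001,"roll":0,"grip":0},{"x":0,"y":0,"z":0.0005,"roll":0,"grip":0},{"x":0,"y":0,"z":0,"roll":0,"grip":0},{"x":0,"y":0,"z":0,"roll":0,"grip":0}]'
```

```text
t: 24.9
eef_pos: [0.6309, 0.0314, 0.0304]
eef_rot: [180.0, -0.0, 90.1]
wrist_force: [-2.7, 0.5, 4.8]
gripper_width: 0.048
```

```bash
python3 -m handwheel '[{"x":0,"y":0,"z":0,"roll":0,"grip":80},{"x":0,"y":0,"z":0,"roll":0,"grip":80},{"x":0,"y":0,"z":0,"roll":0,"grip":80},{"x":0,"y":0,"z":0,"roll":0,"grip":100},{"x":0,"y":0,"z":0,"roll":0,"grip":100},{"x":0,"y":0,"z":0,"roll":0,"grip":100},{"x":0,"y":0,"z":0,"roll":0,"grip":100},{"x":0,"y":0,"z":0,"roll":0,"grip":100}]'
python3 -m handwheel '[{"x":0,"y":0,"z":-0.01,"roll":0,"grip":100},{"x":0,"y":0,"z":-0.02,"roll":0,"grip":100},{"x":0,"y":0,"z":-0.03,"roll":0,"grip":100},{"x":0,"y":0,"z":-0.03,"roll":0,"grip":100},{"x":0,"y":0,"z":-0.03,"roll":0,"grip":100},{"x":0,"y":0,"z":-0.03,"roll":0,"grip":100},{"x":0,"y":0,"z":-0.03,"roll":0,"grip":100},{"x":0,"y":0,"z":0,"roll":0,"grip":100}]'
python3 - <<'E'
from h import *
w=cap("wrist","w12")
E
python3 -m handwheel '[{"x":-0.0254,"y":-0.0204,"z":0,"roll":0,"grip":100},{"x":-0.0254,"y":-0.0204,"z":0,"roll":0,"grip":100},{"x":-0.0254,"y":-0.0204,"z":0,"roll":0,"grip":100},{"x":-0.0254,"y":-0.0204,"z":0,"roll":0,"grip":100},{"x":-0.0254,"y":-0.0204,"z":0,"roll":0,"grip":100},{"x":-0.0254,"y":-0.0204,"z":0,"roll":0,"grip":100},{"x":-0.0254,"y":-0.0204,"z":0,"roll":0,"grip":100},{"x":-0.0254,"y":-0.0204,"z":0,"roll":0,"grip":100},{"x":-0.0254,"y":-0.0204,"z":0,"roll":0,"grip":100},{"x":-0.0254,"y":-0.0204,"z":0,"roll":0,"grip":100}]'
python3 -m handwheel '[{"x":0,"y":0,"z":0,"roll":0,"grip":100},{"x":0,"y":0,"z":0,"roll":0,"grip":100},{"x":0,"y":0,"z":0,"roll":0,"grip":100}]'
python3 wl.py .1 .4275 -.2225 w13
```

```text
t: 25.57
eef_pos: [0.6307, 0.0314, 0.0295]
eef_rot: [180.0, -0.0, 90.1]
wrist_force: [-0.2, 0.1, 0.7]
gripper_width: 0.0853
t: 26.23
eef_pos: [0.6343, 0.0308, 0.2174]
eef_rot: [179.4, -0.1, 90.1]
wrist_force: [1.4, 0.1, 1.3]
gripper_width: 0.0853
t: 27.12
eef_pos: [0.4255, -0.2239, 0.2089]
eef_rot: [-180.0, -0.1, 90.1]
wrist_force: [0.2, -0.5, -0.3]
gripper_width: 0.0851
t: 27.37
eef_pos: [0.4273, -0.2223, 0.2093]
eef_rot: [180.0, -0.1, 90.1]
wrist_force: [0.1, 0.7, 0.2]
gripper_width: 0.0857
white [319.8 182. ] [291, 175, 59, 24, 263] [ 0.427  -0.1897  0.1   ]
white [320.6 223.1] [286, 188, 70, 71, 3856] [ 0.4277 -0.222   0.1   ]
[ 0.4276 -0.2218  0.2093]
```

View pics/w12.png

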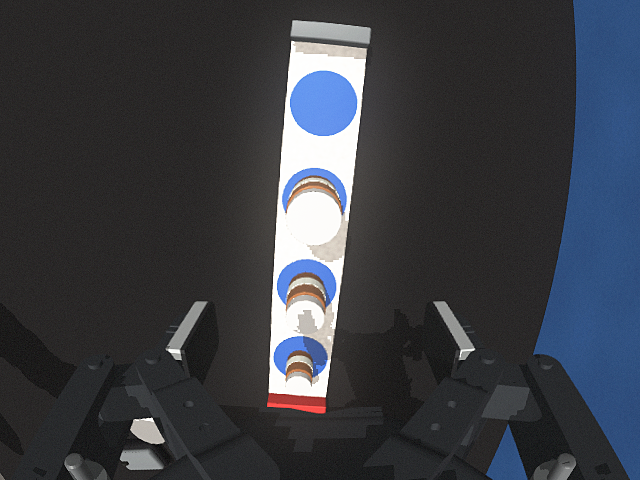

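View pics/w13.png

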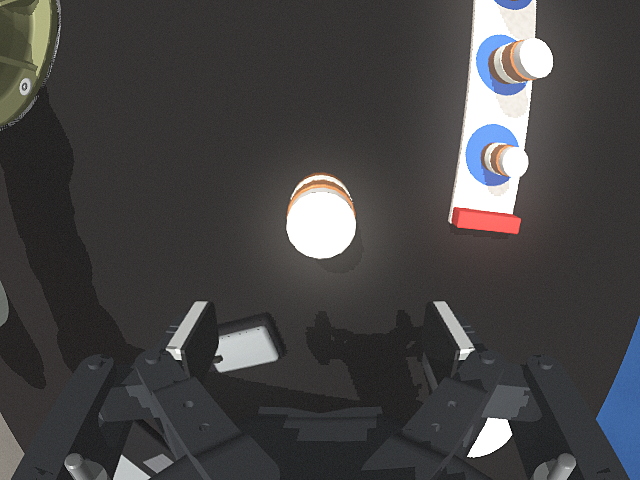

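The three placed jars stand on their marks. Jar4's lid at (320,223) is directly below the gripper. Descend with a slow end, since the gripper body clears the lid by only about 10 mm.

```bash
python3 -m handwheel '[{"x":0,"y":0,"z":0.012,"roll":0,"grip":100},{"x":0,"y":0,"z":0.022,"roll":0,"grip":100},{"x":0,"y":0,"z":0.022,"roll":0,"grip":100},{"x":0,"y":0,"z":0.022,"roll":0,"grip":100},{"x":0,"y":0,"z":0.022,"roll":0,"grip":100},{"x":0,"y":0,"z":0.022,"roll":0,"grip":100},{"x":0,"y":0,"z":0.02,"roll":0,"grip":100},{"x":0,"y":0,"z":0.015,"roll":0,"grip":100},{"x":0,"y":0,"z":0.01,"roll":0,"grip":100},{"x":0,"y":0,"z":0.005,"roll":0,"grip":100}]'
python3 -m handwheel '[{"x":0,"y":0,"z":0,"roll":0,"grip":100},{"x":0,"y":0,"z":0,"roll":0,"grip":0},{"x":0,"y":0,"z":0,"roll":0,"grip":0},{"x":0,"y":0,"z":0,"roll":0,"grip":0},{"x":0,"y":0,"z":0,"roll":0,"grip":0},{"x":0,"y":0,"z":0,"roll":0,"grip":0},{"x":0,"y":0,"z":0,"roll":0,"grip":0},{"x":0,"y":0,"z":0,"roll":0,"grip":0},{"x":0,"y":0,"z":0,"roll":0,"grip":0},{"x":0,"y":0,"z":0,"roll":0,"grip":0}]' 60
```

```text
t: 28.25
eef_pos: [0.4267, -0.2218, 0.0358]
eef_rot: [-179.8, 0.0, 90.2]
wrist_force: [0.1, 0.5, 0.5]
gripper_width: 0.0853
t: 29.08
eef_pos: [0.4282, -0.2232, 0.0391]
eef_rot: [179.9, -0.0, 90.1]
wrist_force: [-2.8, 0.4, 7.8]
gripper_width: 0.056
```

```bash
python3 -m handwheel '[{"x":0,"y":0,"z":-0.01,"roll":0,"grip":0},{"x":0,"y":0,"z":-0.015,"roll":0,"grip":0},{"x":0,"y":0,"z":-0.02,"roll":0,"grip":0},{"x":0,"y":0,"z":-0.02,"roll":0,"grip":0},{"x":0,"y":0,"z":-0.02,"roll":0,"grip":0},{"x":0,"y":0,"z":-0.02,"roll":0,"grip":0},{"x":0,"y":0,"z":-0.02,"roll":0,"grip":0},{"x":0,"y":0,"z":-0.02,"roll":0,"grip":0},{"x":0,"y":0,"z":-0.02,"roll":0,"grip":0},{"x":0,"y":0,"z":0,"roll":0,"grip":0}]'
python3 -m handwheel '[{"x":0.0136,"y":0.0082,"z":0,"roll":0,"grip":0},{"x":0.0272,"y":0.0163,"z":0,"roll":0,"grip":0},{"x":0.0272,"y":0.0163,"z":0,"roll":0,"grip":0},{"x":0.0272,"y":0.0163,"z":0,"roll":0,"grip":0},{"x":0.0272,"y":0.0163,"z":0,"roll":0,"grip":0},{"x":0.0272,"y":0.0163,"z":0,"roll":0,"grip":0},{"x":0.0272,"y":0.0163,"z":0,"roll":0,"grip":0},{"x":0.0272,"y":0.0163,"z":0,"roll":0,"grip":0},{"x":0.0272,"y":0.0163,"z":0,"roll":0,"grip":0},{"x":0.0272,"y":0.0163,"z":0,"roll":0,"grip":0}]'
python3 -m handwheel '[{"x":0.0272,"y":0.0163,"z":0,"roll":0,"grip":0},{"x":0.0272,"y":0.0163,"z":0,"roll":0,"grip":0},{"x":0.0272,"y":0.0163,"z":0,"roll":0,"grip":0},{"x":0.0136,"y":0.0082,"z":0,"roll":0,"grip":0},{"x":0,"y":0,"z":0,"roll":0,"grip":0},{"x":0,"y":0,"z":0,"roll":0,"grip":0},{"x":0,"y":0,"z":0,"roll":0,"grip":0}]'
python3 wl.py .008 .640 .1305 w14
```

```text
t: 29.92
eef_pos: [0.4293, -0.2242, 0.2066]
eef_rot: [179.6, -0.0, 90.1]
wrist_force: [1.1, -0.4, -2.4]
gripper_width: 0.0557
t: 30.75
eef_pos: [0.5813, 0.0381, 0.2008]
eef_rot: [-179.9, 0.0, 90.1]
wrist_force: [-0.6, 0.4, -1.9]
gripper_width: 0.0556
t: 31.33
eef_pos: [0.6376, 0.13, 0.2013]
eef_rot: [-179.9, 0.1, 90.0]
wrist_force: [0.2, -0.8, -2.7]
gripper_width: 0.0561
white [324.7 166.1] [283, 138, 84, 88, 3071] [0.6418 0.1644 0.008 ]
white [310.8 233.5] [262, 220, 102, 52, 1111] [0.6278 0.0953 0.008 ]
blue [322.8 193.3] [290, 169, 66, 51, 2505] [0.64   0.1371 0.008 ]
[0.6378 0.1294 0.2019]
```

View pics/w14.png

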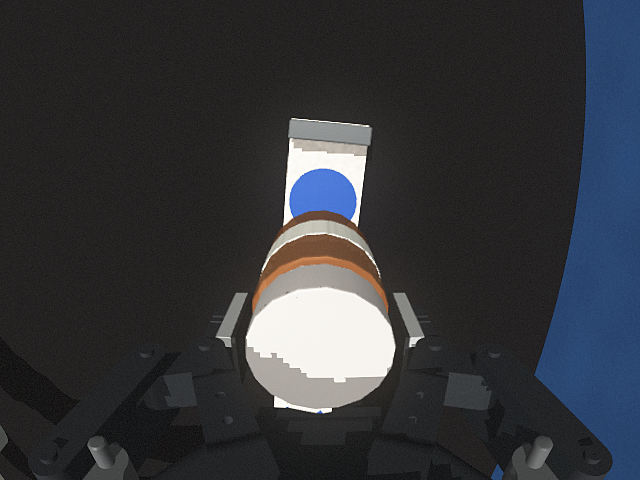

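Jar4 is held (lid at 320,345) and partly hides mark_a (322,195), so I keep the two-view fix. Lowering.

```bash
python3 -m handwheel '[{"x":0.001,"y":0.0015,"z":0.01,"roll":0,"grip":0},{"x":0,"y":0,"z":0.02,"roll":0,"grip":0},{"x":0,"y":0,"z":0.025,"roll":0,"grip":0},{"x":0,"y":0,"z":0.025,"roll":0,"grip":0},{"x":0,"y":0,"z":0.025,"roll":0,"grip":0},{"x":0,"y":0,"z":0.02,"roll":0,"grip":0},{"x":0,"y":0,"z":0.015,"roll":0,"grip":0},{"x":0,"y":0,"z":0.006,"roll":0,"grip":0},{"x":0,"y":0,"z":0.003,"roll":0,"grip":0},{"x":0,"y":0,"z":0,"roll":0,"grip":0}]'
python3 -m handwheel '[{"x":0,"y":0,"z":0,"roll":0,"grip":0},{"x":0,"y":0,"z":0,"roll":0,"grip":0},{"x":0,"y":0,"z":0.002,"roll":0,"grip":0},{"x":0,"y":0,"z":0.002,"roll":0,"grip":0},{"x":0,"y":0,"z":0.001,"roll":0,"grip":0},{"x":0,"y":0,"z":0,"roll":0,"grip":0},{"x":0,"y":0,"z":0,"roll":0,"grip":0},{"x":0,"y":0,"z":0,"roll":0,"grip":0}]'
```

```text
t: 32.22
eef_pos: [0.6398, 0.1315, 0.0533]
eef_rot: [-180.0, 0.0, 90.1]
wrist_force: [0.0, -0.3, -3.1]
gripper_width: 0.0556
t: 32.88
eef_pos: [0.64, 0.132, 0.0486]
eef_rot: [180.0, -0.0, 90.1]
wrist_force: [0.2, -0.3, -2.4]
gripper_width: 0.0557
```

```bash
python3 -m handwheel '[{"x":-0.0005,"y":0,"z":0.001,"roll":0,"grip":0},{"x":0,"y":0,"z":0.001,"roll":0,"grip":0},{"x":0,"y":0,"z":0.0005,"roll":0,"grip":0},{"x":0,"y":0,"z":0,"roll":0,"grip":0},{"x":0,"y":0,"z":0,"roll":0,"grip":0}]'
```

```text
t: 33.3
eef_pos: [0.6402, 0.1315, 0.0473]
eef_rot: [180.0, -0.0, 90.1]
wrist_force: [-3.3, 0.5, 5.0]
gripper_width: 0.0558
```

Contact. Release, rise, and back off toward the start side for a clear view.

```bash
python3 -m handwheel '[{"x":0,"y":0,"z":0,"roll":0,"grip":85},{"x":0,"y":0,"z":0,"roll":0,"grip":85},{"x":0,"y":0,"z":0,"roll":0,"grip":85},{"x":0,"y":0,"z":0,"roll":0,"grip":100},{"x":0,"y":0,"z":0,"roll":0,"grip":100},{"x":0,"y":0,"z":0,"roll":0,"grip":100},{"x":0,"y":0,"z":0,"roll":0,"grip":100},{"x":0,"y":0,"z":0,"roll":0,"grip":100}]'
python3 -m handwheel '[{"x":0,"y":0,"z":-0.01,"roll":0,"grip":100},{"x":0,"y":0,"z":-0.02,"roll":0,"grip":100},{"x":0,"y":0,"z":-0.03,"roll":0,"grip":100},{"x":0,"y":0,"z":-0.03,"roll":0,"grip":100},{"x":0,"y":0,"z":-0.03,"roll":0,"grip":100},{"x":0,"y":0,"z":-0.03,"roll":0,"grip":100},{"x":0,"y":0,"z":-0.03,"roll":0,"grip":100},{"x":0,"y":0,"z":0,"roll":0,"grip":100}]'
python3 -m handwheel '[{"x":0.01,"y":-0.01,"z":0,"roll":0,"grip":100},{"x":0.02,"y":-0.02,"z":0,"roll":0,"grip":100},{"x":0.02,"y":-0.02,"z":0,"roll":0,"grip":100},{"x":0.02,"y":-0.02,"z":0,"roll":0,"grip":100},{"x":0.02,"y":-0.02,"z":0,"roll":0,"grip":100},{"x":0.02,"y":-0.02,"z":0,"roll":0,"grip":100},{"x":0.02,"y":-0.02,"z":0,"roll":0,"grip":100},{"x":0.02,"y":-0.02,"z":0,"roll":0,"grip":100},{"x":0.01,"y":-0.01,"z":0,"roll":0,"grip":100},{"x":0,"y":0,"z":0,"roll":0,"grip":100}]'
python3 - <<'E'
from h import *
t=cap("top","t15");s=cap("scene","s15")
for nm,c in(("top",t),("scene",s)):
    m=masks(c)
    for ce,st,l in blobs(m["white"],60,1500):
        P=pts(c,l)
        if len(P)<20: continue
        hi=np.percentile(P[:,2],90);T=P[P[:,2]>hi-.006]; q=(T[:,:2].max(0)+T[:,:2].min(0))/2
        if .55<q[0]<.7 and -.5<q[1]<.2: print(nm,ce.round(1),"topz %.4f"%np.median(T[:,2]),q.round(4),T[:,:2].mean(0).round(4))
E
```

```text
t: 33.97
eef_pos: [0.64, 0.1316, 0.046]
eef_rot: [180.0, -0.0, 90.1]
wrist_force: [0.2, -0.4, -0.2]
gripper_width: 0.0856
t: 34.63
eef_pos: [0.6435, 0.1314, 0.2341]
eef_rot: [179.4, -0.2, 90.1]
wrist_force: [1.1, -0.7, 0.1]
gripper_width: 0.0854
t: 35.47
eef_pos: [0.4766, 0.2952, 0.2265]
eef_rot: [-179.9, -0.1, 90.5]
wrist_force: [-0.3, 0.4, 0.4]
gripper_width: 0.0854
top [165.7 180.3] topz 0.0300 [0.6461 0.1985] [0.6458 0.1985]
top [307.4 187.5] topz 0.0759 [ 0.6203 -0.0726] [ 0.6206 -0.072 ]
top [517.  196.6] topz 0.1499 [ 0.5888 -0.4227] [ 0.5893 -0.4225]
top [362. 194.] topz 0.0601 [ 0.6106 -0.1713] [ 0.6105 -0.1718]
scene [216.8 129. ] topz 0.1496 [ 0.5895 -0.4186] [ 0.5893 -0.4175]
scene [308.8 276.1] topz 0.0393 [ 0.6249 -0.0598] [ 0.629  -0.0538]
```

View pics/t15.png

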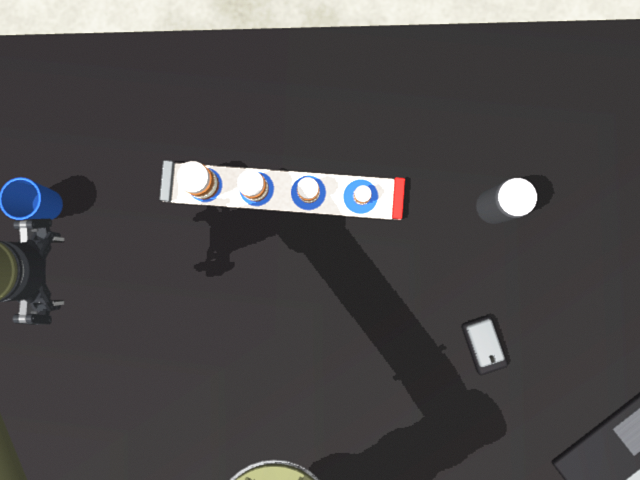

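View pics/s15.png

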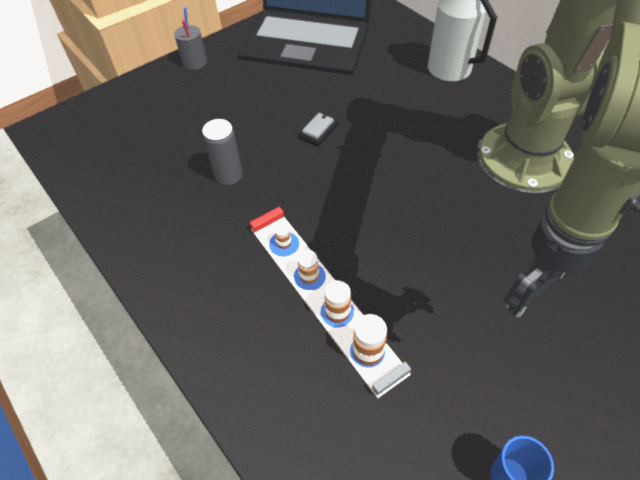

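All four jars stand on their marks in order, and the tumbler has not moved. The lids of jars 3 and 4 merge with the white strip in the mask, so I'll measure all four lids by height slice.

```bash
python3 - <<'E'
from h import *
M={"j1":(.6117,-.169,.060),"j2":(.6210,-.0695,.076),"j3":(.6303,.0305,.092),"j4":(.640,.1305,.108)}
for nm in("top","scene"):
    c=cap(nm); P=pts(c,np.ones((480,640),bool))
    for k,(x,y,z) in M.items():
        d=np.hypot(P[:,0]-x,P[:,1]-y)<.045
        T=P[d&(abs(P[:,2]-z)<.004)]; q=(T[:,:2].max(0)+T[:,:2].min(0))/2
        print(nm,k,"n",len(T),"z %.4f"%np.median(T[:,2]),"offset mm",((T[:,:2].mean(0)-[x,y])*1e3).round(1),((q-[x,y])*1e3).round(1))
print(readout.sense()["wrist_force"],readout.sense()["gripper_width"])
E
```

```text
top j1 n 186 z 0.0596 offset mm [-1.2 -2.8] [-1.  -2.5]
top j2 n 324 z 0.0758 offset mm [-0.3 -2.3] [-0.5 -3.1]
top j3 n 501 z 0.0919 offset mm [-0.5 -0.8] [-0.5 -1.2]
top j4 n 714 z 0.1078 offset mm [-0.4 -1.1] [-0.4 -0.4]
scene j1 n 135 z 0.0596 offset mm [-0.6  1.9] [-0.4  2. ]
scene j2 n 251 z 0.0758 offset mm [0.1 2.6] [-0.6  2. ]
scene j3 n 446 z 0.0921 offset mm [-0.1  4.3] [-1.   3.4]
scene j4 n 728 z 0.1082 offset mm [0.2 4. ] [-0.1  3.2]
[ 1.16543266 -0.33476586 -0.93940552] 0.08525903994995096
```

All offsets are within about 4 mm and the heights are right. Handing in.

```bash
python3 -c "
from station import workorder
print(workorder.finish_job())"
```

```text
the job is handed in; nothing more can be done
None
```

I picked up the four jars one at a time and stood them on the marks: jar1 on mark_d next to the red block, jar2 on mark_c, jar3 on mark_b and jar4 on mark_a at the grey end. I then moved the arm clear and handed the job in at about 36 s of the 128 s allowed; no verdict is reported.

- **Last checks:** from the top and scene cameras, each jar was within about 4.5 mm of its mark (limit 14 mm). Lid tops were at 60, 76, 92 and 108 mm, so all four rest on the strip, and all look upright. The tumbler did not measurably move.
- **Disagreements:** the two cameras differ by a steady 3–5 mm in y, so true positions are probably between them. The early two-view ray heights of the lids came out about 5 mm low, because part of the lid rim was included; depth readings from both cameras gave the stated heights.
- **Refused call:** the first move command was rejected whole because its rows did not list every field. Nothing moved.

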